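Hold a spring clamp open astride a panel stood in a gluing block

ROBOT

A 6-joint arm with a two-finger parallel gripper is mounted at the origin on the work surface; the furniture and walls round the work are solid. World frame = base frame: x ahead of the robot, y to its left, z up, the work surface at z = 0. Lengths are in m, angles in rad, forces in N, time in s.
With the tool pointing down it reaches from about 0.35 to 0.975 m from the base axis. Payload 4.9 kg.
Tool frame: the origin (TCP) lies at the very end of the fingers, on their centre line; the grasp point (between the pads) lies 19 mm behind it; z points along the fingers, y is the line along which they close (so a half turn about z gives the same grasp; the last joint's range is limited). The gripper opens to 85 mm and grips with 20 to 120 N. Pads are 22 mm wide; open, the fingers measure 114 mm over their backs; the gripper's body (76 mm by 85 mm) begins 54 mm behind the grasp point. The pads swing forward as they close: fully open they stand 13 mm farther back than shut.
Start: joints at [1.187, 0.053, 1.613, -0, 1.476, -0.119], TCP at [0.164, 0.603, 0.231] pointing down, gripper open.
Joint ranges: [-3.01, 3.01], [-1.01, 2.22], [0.06, 2.58], [-1.02, 4.17], [0.09, 2.62], [-3.14, 3.14]. Speed limits (rad/s): [2.57, 2.57, 3.14, 3.14, 3.14, 3.14].

INTERFACE

Orientations are given as a rotation vector (axis times angle).
In Python, from station import ctrl gives the robot as it stands.
- The arm moves only by the tool jog_arm, never from a script. Its argument "plan" is a list of rows, each a list of 7 numbers: the shift along the tool's x, y, z in units of 0.02 m (1.0 is 0.02 m), then the turn, a rotation vector about the tool's x, y, z in units of 45 degrees (1.0 is 45 degrees), then the opening, from -1 (shut) to 1 (fully open). A call has 1 to 8 rows; each row shifts and turns the commanded pose from where the row before left it, along the tool's axes as they then stand; what a row does not reach is not made up. A row lasts 1/10 s, in which the tool goes at most 50 mm and 8.59 degrees, less where a joint would pass 70% of its speed; a pose out of reach is approached as far as the arm can. A call with a number of a shift or a turn outside -1 to 1 is refused whole. A call with a gripper value outside its range is refused whole. The fingers move at their own pace and stop on an object; "grip_force" is the grip in N (left out, the last holds). Time passes only in rows, so rows that do not move let the fingers close. It gives the time, the measured TCP pose, the force, the opening and the grip force at its end, in the units of the state.
- ctrl.get_obs(): the state, without advancing time (a new reading comes with each control period).
- ctrl.get_image(name): name is "scene" or "side" or "wrist"; returns (picture, depth): 480x640x3 uint8, red, green, blue; 480x640 float32, m along the optical axis (not along the pixel's ray), 0 where there is no reading.
- ctrl.camera_info(name): a dict with "camera_matrix" (3x3 intrinsics, pixels), "k1" (the pictures are not rectified: a ray, as slopes to the right and down, at radius r is drawn at 1 + k1 r^2 times it, then the intrinsics apply), "rvec" (rotation vector, rad) and "tvec" (3), from world to camera coordinates, as OpenCV has them; the wrist camera has in their place "T_tool_cam" (4x4, takes a point from camera to tool coordinates, whose origin is the TCP and whose axes are the flange's). Camera axes: x right, y down, z forward; pixel columns grow to the right and rows downward; lengths in m; the calibration is good to about 2 mm. A picture is of the moment at which its call begins: read the wrist's pose just before it. camera_info takes no time and is no camera call.
- ctrl.finish_job(): hands the job in; it is judged then, once.
The state is a dict: "t": time; "q": joint angles; "dq": joint speeds; "effort": joint torques, N m; "tool_pos": TCP position; "tool_rot": TCP orientation; "contact_force": force on the tool from outside, world axes, zero at the start; "wrist_torque": the same for the moment, N m; "opening": finger opening in m; "grip_force": force on a finger pad.
Only numpy, scipy, OpenCV 4.12 (cv2) and the standard library are available. Lean on these libraries where they do the work, as an engineer would, in place of code of your own. Each camera call takes 0.05 s, during which the arm holds its last target. There are 200 camera calls.

TASK

I am about to glue a stiffening strip along the top of the small plywood panel. Take the panel from between the two offcuts, stand it fully down in the groove of the gluing block, about midway along, and let it go; then squeeze the spring clamp off its rail, bring it over, and hold it wide open and upright astride the middle of the panel's top edge, the jaws reaching well down on either side but touching neither face. Finish there, still squeezing the clamp so that it gapes and I can slip the strip in, and do not disturb the green oil bottle or the tape measure.

Things in the scene. Friction and masses are not known exactly. Their poses are not given: they have to be found in the camera images.
- panel_mid (a point): Plywood panel to be stood in the groove: 120 mm long (its x), 8 mm thick (its y), 110 mm tall (its z, up), about 70 g. This point is its centre, 55 mm above its foot. It starts on edge, its foot on the bench, in the 10 mm gap between two wooden offcuts 45 mm high; pinch it across its thickness near the top.
- panel_top (a point): Middle of the panel's top edge: 110 mm above the foot, 55 mm above the panel's centre; axes as the panel's.
- panel: The same panel; origin at the middle of its foot, axes as above.
- glue_block: Gluing block, screwed down: base board 150 x 80 x 12 mm with two wooden cheeks 96 mm long standing on it to 42 mm height, and the groove between them. Origin at the middle of its underside; x along the groove, y across it, z up. Groove: 10 mm wide, open at both ends, its floor 12 mm above the origin, so 30 mm deep; the top 9 mm of its walls are bevelled out to a mouth 22 mm wide.
- groove_mid (a point): Middle of the groove's floor (12 mm above the block's origin, 30 mm below the cheek tops); axes as the block's. The panel's foot goes here.
- clamp_rail: Clamp rail, fixed: a strip of plywood on edge, 10 mm thick and 130 mm long, on a wooden foot 150 x 60 x 16 mm. Origin at the middle of its underside; x along the rail, z up. The rail's top is 88 mm above the origin. The spring clamp sits astride it, pushed fully down, its jaw tips 43 mm below the rail's top.
- clamp: Spring clamp of steel with black grips, 105 mm long, 22 mm wide, 110 g. Origin on the pivot pin: x along the pin, y the line on which the handles are squeezed, z up from jaws to handles. As parked on the rail the handles' outer faces stand 47 mm apart at their tops, 30 mm when fully squeezed to the stop; then they are parallel. Squeezing takes about 8 N half-way up the handles; let go, it springs shut.
- clamp_grip (a point): Centre between the clamp's two handles, 34 mm above the pivot; axes as the clamp's. The handles reach from 23 mm below it to 22 mm above; pinch them here along y. The jaws' tips are 83 mm below it.
- clamp_mouth (a point): Point midway between the two jaw pads, 42 mm below the pivot and 76 mm below clamp_grip; axes as the clamp's. The pads are 13 mm tall and reach 7 mm below it; the throat is free to 7 mm below the pivot, that is 35 mm above this point.
- clamp_jaw_a (a point): Centre of the face of the jaw pad on the clamp's +y side. The distance to clamp_jaw_b is the gape: 0 shut, 10 mm on the rail, about 25 mm fully squeezed.
- clamp_jaw_b (a point): Centre of the face of the jaw pad on the clamp's -y side.
- oil_bottle: Bystander: green squeeze bottle with a black cap, 49 mm across, 130 mm tall, standing; origin at its foot.
- tape: Bystander: yellow tape measure, 35 x 82 x 75 mm, standing on its edge; origin at its underside.

How it is judged:
By the outcome, as a careful person would: the job done as asked, in the order asked, and still so for the second after the job is handed in, while the arm keeps its last pose, push and grip.
It also fails if it takes over 54 s, if anything falls off the work surface, if the arm or the gripper's body presses on something with over 40 N, if the wrist force passes 120 N, or if a joint passes its speed limit or range.

## Working session

There is one attempt and no reset: what is moved stays moved. The work goes in short steps, Python scripts to look and compute and a tool call to move; the robot and the scene stay as the last step left them, time stands still between calls to the robot, and variables do not carry over. Pictures are saved under pics/ and viewed, at most 10 in all, crops included, and the job is handed in when it is done.

Besides the shell and the picture viewer there is one more tool, called after "Request:" as name(argument=value, ...), one argument or row to a line, values as JSON. jog_arm: Moves the arm, as the interface text tells. Shifts and turns lie within -1 to 1; 1 stands for 0.02 m of shift or 45 degrees of turn. Its arguments: {"type":"object","properties":{"plan":{"type":"array"},"grip_force":{"type":"number"}},"required":["plan"]}

```bash
ls; mkdir -p pics; cat > h.py <<'E'
import numpy as np, cv2
from scipy.spatial.transform import Rotation as R
from station import ctrl
def cam(name,obs=None):
    i=ctrl.camera_info(name); K=np.array(i["camera_matrix"],float); k1=i["k1"]
    if "rvec" in i:
        Rm=cv2.Rodrigues(np.array(i["rvec"],float))[0]; T=np.eye(4); T[:3,:3]=Rm.T; T[:3,3]=-Rm.T@np.array(i["tvec"],float).ravel()
    else:
        o=obs; W=np.eye(4); W[:3,:3]=R.from_rotvec(o["tool_rot"]).as_matrix(); W[:3,3]=o["tool_pos"]; T=W@np.array(i["T_tool_cam"])
    return K,k1,T
def shot(name,png=None):
    o=ctrl.get_obs(); im,d=ctrl.get_image(name)
    if png: cv2.imwrite("pics/"+png,im[:,:,::-1])
    return im,d,cam(name,o)
def world(d,c,uv=None):
    K,k1,T=c
    if uv is None:
        v,u=np.mgrid[0:480,0:640]; uv=np.stack([u,v],-1).reshape(-1,2)
    uv=np.asarray(uv); n=cv2.undistortPoints(uv.reshape(-1,1,2).astype(float),K,np.array([k1,0,0,0,0.])).reshape(-1,2)
    z=d[uv[:,1].astype(int),uv[:,0].astype(int)]
    P=np.c_[n*z[:,None],z]
    return P@T[:3,:3].T+T[:3,3]
E
python3 - <<'E'
from h import *
for n in("scene","side"):
    im,d,c=shot(n,n+"0.png"); np.savez(n+"0",im=im,d=d,P=world(d,c).reshape(480,640,3)); print(n,c[2].round(3))
print(ctrl.get_obs())
E
```

```text
pics
scene [[ 0.821  0.271 -0.503  0.935]
 [ 0.571 -0.417  0.707 -0.219]
 [-0.018 -0.867 -0.497  0.521]
 [ 0.     0.     0.     1.   ]]
side [[-0.892 -0.24   0.382  0.134]
 [-0.451  0.468 -0.76   1.152]
 [ 0.003 -0.85  -0.526  0.656]
 [ 0.     0.     0.     1.   ]]
{'t': 0.1, 'q': array([ 1.18703666e+00,  5.32779263e-02,  1.61415678e+00, -9.22849584e-06,
        1.47600726e+00, -1.18984222e-01]), 'dq': array([-0.00120627, -0.00150963, -0.00302312, -0.00085959,  0.00040164,
       -0.00135769]), 'effort': array([ 5.42353773e-04, -3.94899380e+01, -3.71364498e+01, -2.65323609e-05,
        3.95374722e-03,  2.99665180e-05]), 'tool_pos': array([0.16333712, 0.60269331, 0.23019392]), 'tool_rot': array([-4.14633369e-01, -3.11365406e+00,  2.81677926e-03]), 'contact_force': array([ 0.18637084,  1.08827479, -0.3176163 ]), 'wrist_torque': array([-0.01481663, -0.05019445,  0.01766128]), 'grip_force': 0.0, 'opening': 0.08509490267337422}
```

View pics/scene0.png

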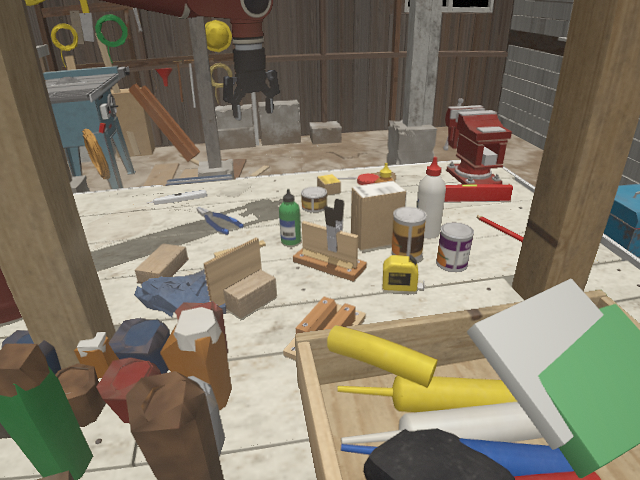

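View pics/side0.png

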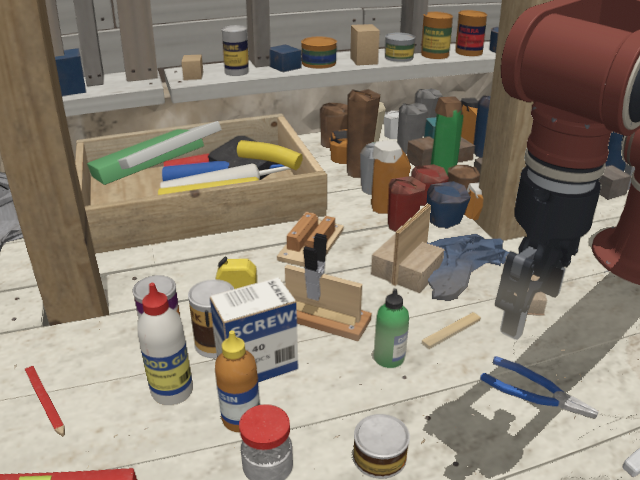

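The scene view shows the panel between the offcuts (~235,265), the gluing block (~325,320), the clamp on its rail (~335,235), the bottle at (290,220) and the tape at (400,275). The side view shows the same things: panel (410,245), block (312,238), clamp (315,265), bottle (392,330).

```bash
python3 - <<'E'
from h import *
pts={"scene":{"panelL":(207,262),"panelR":(263,241),"clamp":(335,212),"railL":(305,228),"railR":(357,240),"bottle":(289,196),"tape":(400,262),"blockA":(312,315),"blockB":(340,312),"box":(378,190)},
"side":{"panelT0":(428,212),"panelT1":(400,250),"clampH":(320,242),"railL":(288,268),"railR":(360,294),"bottle":(393,298),"tape":(238,266),"blk":(300,232),"blk2":(322,232)}}
D={}
for n in pts:
    z=np.load(n+"0.npz");P=z["P"];D[n]=(z["im"],P,z["d"])
    for k,(u,v) in pts[n].items(): print(n,k,P[v,u].round(3))
# ortho map
X0,X1,Y0,Y1,s=0.2,0.9,-0.1,0.7,0.00125
W=int((Y1-Y0)/s);H=int((X1-X0)/s)
hm=np.full((H,W),-1.);col=np.zeros((H,W,3),np.uint8)
for n,(im,P,d) in D.items():
    p=P.reshape(-1,3);c=im.reshape(-1,3);ok=(d.ravel()>0)&(p[:,2]<0.3)&(p[:,2]>-.02)&(p[:,0]>X0)&(p[:,0]<X1-.001)&(p[:,1]>Y0+.001)&(p[:,1]<Y1)
    p=p[ok];c=c[ok];o=np.argsort(p[:,2])
    r=((X1-p[o,0])/s).astype(int);q=((Y1-p[o,1])/s).astype(int)
    for a,b,zz,cc in zip(r,q,p[o,2],c[o]):
        if zz>hm[a,b]: hm[a,b]=zz;col[a,b]=cc
cv2.imwrite("pics/ortho.png",col[:,:,::-1])
E
```

```text
scene panelL [0.404 0.199 0.112]
scene panelR [0.315 0.437 0.011]
scene clamp [0.495 0.464 0.122]
scene railL [0.433 0.443 0.076]
scene railR [0.552 0.455 0.079]
scene bottle [0.362 0.483 0.118]
scene tape [0.652 0.447 0.066]
scene blockA [0.586 0.251 0.042]
scene blockB [0.622 0.282 0.044]
scene box [0.526 0.587 0.132]
side panelT0 [0.4 0.2 0.1]
side panelT1 [0.414 0.3   0.073]
side clampH [0.502 0.43  0.137]
side railL [0.546 0.456 0.09 ]
side railR [0.424 0.447 0.075]
side bottle [0.356 0.49  0.12 ]
side tape [0.64  0.46  0.067]
side blk [0.618 0.285 0.043]
side blk2 [0.58  0.268 0.045]Traceback (most recent call last):
  File "<stdin>", line 17, in <module>
IndexError: index 639 is out of bounds for axis 1 with size 639
```

```bash
python3 - <<'E'
from h import *
def sel(P,x0,x1,y0,y1,z0,z1):
    p=P.reshape(-1,3);return p[(p[:,0]>x0)&(p[:,0]<x1)&(p[:,1]>y0)&(p[:,1]<y1)&(p[:,2]>z0)&(p[:,2]<z1)]
for n in("scene","side"):
    P=np.load(n+"0.npz")["P"]
    for k,b in dict(panel=(.36,.46,.15,.36,.06,.125),paneltop=(.36,.46,.15,.36,.104,.125),rail=(.40,.59,.4,.5,.06,.087),railtop=(.40,.59,.4,.5,.083,.092),clampH=(.46,.54,.4,.5,.115,.2),cheeks=(.5,.7,.2,.35,.036,.05),base=(.5,.7,.15,.4,.009,.016),bottle=(.3,.42,.42,.54,.05,.14),tape=(.58,.7,.4,.52,.05,.09)).items():
        q=sel(P,*b)
        if len(q)<5: print(n,k,len(q));continue
        r=cv2.minAreaRect(q[:,:2].astype(np.float32)*1000)
        print(n,k,len(q),"c",np.round(r[0]),"size",np.round(r[1]),"ang",round(r[2],1),"z",q[:,2].min().round(3),q[:,2].max().round(3))
E
```

```text
scene panel 1517 c [410. 253.] size [123.  15.] ang 82.7 z 0.06 0.114
scene paneltop 352 c [409. 253.] size [122.  14.] ang 82.6 z 0.104 0.114
scene rail 652 c [490. 446.] size [129.  28.] ang 11.9 z 0.06 0.087
scene railtop 277 c [489. 447.] size [130.  30.] ang 9.4 z 0.083 0.092
scene clampH 315 c [502. 449.] size [24. 47.] ang 3.5 z 0.115 0.15
scene cheeks 1005 c [609. 261.] size [63. 98.] ang 5.4 z 0.036 0.045
scene base 484 c [636. 244.] size [188. 127.] ang 89.9 z 0.009 0.016
scene bottle 587 c [362. 479.] size [48. 33.] ang 34.5 z 0.05 0.132
scene tape 493 c [649. 454.] size [61. 35.] ang 27.2 z 0.05 0.077
side panel 1004 c [410. 252.] size [126.  12.] ang 81.6 z 0.06 0.115
side paneltop 296 c [410. 251.] size [124.  10.] ang 81.7 z 0.104 0.115
side rail 1041 c [489. 449.] size [129.  27.] ang 9.6 z 0.06 0.087
side railtop 504 c [488. 448.] size [128.  29.] ang 10.5 z 0.083 0.092
side clampH 524 c [500. 449.] size [23. 49.] ang 2.6 z 0.115 0.152
side cheeks 838 c [638. 257.] size [108. 129.] ang 86.5 z 0.036 0.05
side base 556 c [616. 244.] size [127. 188.] ang 27.7 z 0.009 0.016
side bottle 1419 c [354. 492.] size [48. 38.] ang 16.3 z 0.05 0.135
side tape 683 c [646. 458.] size [67. 36.] ang 32.4 z 0.05 0.078
```

```bash
cat >> h.py <<'E'
def rel(x,y,z,yaw):
    """turn (units, about tool z), then shift (tool units) in the turned axes, to bring TCP to pose, tool down, tool y at yaw deg"""
    o=ctrl.get_obs(); M=R.from_rotvec(o["tool_rot"]).as_matrix(); yd=np.array([np.cos(np.radians(yaw)),np.sin(np.radians(yaw)),0]); zd=np.array([0,0,-1.]); G=np.c_[np.cross(yd,zd),yd,zd]
    w=R.from_matrix(M.T@G).as_rotvec()/np.radians(45)
    s=np.array([x,y,z])-o["tool_pos"]
    print("t",o["t"],"tcp",o["tool_pos"].round(4),"yaw",np.degrees(np.arctan2(M[1,1],M[0,1])).round(1),"tilt",M[:,2].round(3),"open",round(o["opening"],4),"grip",round(o["grip_force"],1),"F",o["contact_force"].round(1))
    print("  turn",w.round(3),"shift now",(M.T@s/.02).round(2),"shift after turn",(G.T@s/.02).round(2))
E
python3 - <<'E'
from h import *
print(np.array(ctrl.camera_info("wrist")["T_tool_cam"]).round(3),ctrl.camera_info("wrist")["camera_matrix"])
for n in("scene","side"):
    z=np.load(n+"0.npz");p=z["P"].reshape(-1,3)[z["d"].ravel()>0]
    for zl in(.16,.3):
        q=p[(p[:,2]>zl)&(p[:,2]<zl+.14)&(p[:,0]>.1)&(p[:,0]<1)&(p[:,1]>-.1)&(p[:,1]<.9)]
        k,c=np.unique((q[:,:2]/.05).astype(int),axis=0,return_counts=True)
        print(n,zl,[(round(a*.05,2),round(b*.05,2),int(m)) for (a,b),m in zip(k,c) if m>20])
rel(.41,.2525,.23,-8)
E
```

```text
[[-0.    -0.961 -0.275  0.069]
 [ 1.    -0.     0.     0.001]
 [-0.    -0.275  0.961 -0.143]
 [ 0.     0.     0.     1.   ]] [[400.89389383   0.         318.4696148 ]
 [  0.         400.89389383 239.75010197]
 [  0.           0.           1.        ]]
scene 0.16 [(np.float64(0.1), np.float64(0.5), 25), (np.float64(0.1), np.float64(0.55), 32), (np.float64(0.15), np.float64(0.5), 59), (np.float64(0.15), np.float64(0.55), 126), (np.float64(0.15), np.float64(0.6), 162), (np.float64(0.15), np.float64(0.65), 63), (np.float64(0.25), np.float64(-0.05), 256), (np.float64(0.25), np.float64(0.05), 133), (np.float64(0.3), np.float64(-0.05), 920), (np.float64(0.3), np.float64(0.0), 5180), (np.float64(0.3), np.float64(0.05), 105), (np.float64(0.35), np.float64(0.0), 1235), (np.float64(0.6), np.float64(-0.05), 1397), (np.float64(0.6), np.float64(0.0), 69), (np.float64(0.6), np.float64(0.65), 135), (np.float64(0.65), np.float64(-0.05), 2721), (np.float64(0.65), np.float64(0.0), 219), (np.float64(0.8), np.float64(0.55), 577), (np.float64(0.8), np.float64(0.6), 41), (np.float64(0.85), np.float64(0.15)
[... 2942 characters left out ...]
.float64(0.15), np.float64(0.55), 23), (np.float64(0.15), np.float64(0.6), 5526), (np.float64(0.15), np.float64(0.65), 1433), (np.float64(0.3), np.float64(0.0), 536), (np.float64(0.35), np.float64(0.0), 228), (np.float64(0.8), np.float64(0.55), 296), (np.float64(0.8), np.float64(0.6), 1497), (np.float64(0.85), np.float64(0.5), 113), (np.float64(0.85), np.float64(0.55), 331), (np.float64(0.85), np.float64(0.6), 3117), (np.float64(0.85), np.float64(0.65), 653)]
t 0.1 tcp [0.1633 0.6027 0.2302] yaw 74.8 tilt [-0.001 -0.002 -1.   ] open 0.0851 grip 0.0 F [ 0.2  1.1 -0.3]
  turn [-2.000e-03  1.000e-03  1.841e+00] shift now [-16.49 -13.67   0.03] shift after turn [-1.562e+01  1.465e+01  1.000e-02]
```

Request:
jog_arm(
  plan=[
    [-1, -0.83, 0, 0, 0, 0, 1],
    [-1, -0.83, 0, 0, 0, 0, 1],
    [-1, -0.83, 0, 0, 0, 0, 1],
    [-1, -0.83, 0, 0, 0, 0, 1],
    [-1, -0.83, 0, 0, 0, 0, 1],
    [-1, -0.83, 0, 0, 0, 0, 1],
    [-1, -0.83, 0, 0, 0, 0, 1],
    [-1, -0.83, 0, 0, 0, 0, 1],
  ],
)

```text
t: 0.9
tool_pos: [0.2835, 0.432, 0.2307]
tool_rot: [-0.414, -3.114, 0.001]
contact_force: [-0.4, -0.3, -0.1]
opening: 0.0855
grip_force: 0.0
```

Request:
jog_arm(
  plan=[
    [-1, -0.83, 0, 0, 0, 0.184, 1],
    [0, 0, 0, 0, 0, 0.184, 1],
    [0, 0, 0, 0, 0, 0.184, 1],
    [0, 0, 0, 0, 0, 0.184, 1],
    [0, 0, 0, 0, 0, 0.184, 1],
    [0, 0, 0, 0, 0, 0.184, 1],
    [0, 0, 0, 0, 0, 0.184, 1],
    [0, 0, 0, 0, 0, 0.184, 1],
  ],
)

```text
t: 1.7
tool_pos: [0.2979, 0.4116, 0.2307]
tool_rot: [-2.056, -2.375, 0.002]
contact_force: [0.6, -0.3, 0.1]
opening: 0.0856
grip_force: 0.0
```

```bash
python3 - <<'E'
from h import *
rel(.41,.2525,.22,-8)
E
```

```text
t 1.7 tcp [0.2979 0.4116 0.2307] yaw 8.2 tilt [-0.001 -0.001 -1.   ] open 0.0856 grip 0.0 F [ 0.6 -0.3  0.1]
  turn [-0.001  0.001  0.361] shift now [-8.68  4.4   0.54] shift after turn [-7.1   6.66  0.53]
```

Request:
jog_arm(
  plan=[
    [-0.9, 0.83, 0, 0, 0, 0.18, 1],
    [-0.9, 0.83, 0, 0, 0, 0.18, 1],
    [-0.9, 0.83, 0, 0, 0, 0, 1],
    [-0.9, 0.83, 0, 0, 0, 0, 1],
    [-0.9, 0.83, 0, 0, 0, 0, 1],
    [-0.9, 0.83, 0, 0, 0, 0, 1],
    [-0.9, 0.83, 0, 0, 0, 0, 1],
    [-0.8, 0.83, 0, 0, 0, 0, 1],
  ],
)

```text
t: 2.5
tool_pos: [0.4189, 0.2594, 0.2308]
tool_rot: [-2.364, -2.069, 0.001]
contact_force: [0.1, 0.9, -0.1]
opening: 0.0856
grip_force: 0.0
```

```bash
cat >> h.py <<'E'
def wfit(P,name,x0,x1,y0,y1,z0,z1):
    p=P.reshape(-1,3);q=p[(p[:,0]>x0)&(p[:,0]<x1)&(p[:,1]>y0)&(p[:,1]<y1)&(p[:,2]>z0)&(p[:,2]<z1)]
    if len(q)<10: print(name,"few");return
    r=cv2.minAreaRect(q[:,:2].astype(np.float32)*1000)
    m=q[:,:2].mean(0);w,V=np.linalg.eigh(np.cov((q[:,:2]-m).T));v=V[:,1]
    print(name,len(q),"rect",np.round(r[0],1),np.round(r[1],1),round(r[2],1),"mean",(m*1000).round(1),"dir",np.degrees(np.arctan2(v[1],v[0])).round(1)%180,"z",(np.percentile(q[:,2],[5,50,95])*1000).round(1))
E
python3 - <<'E'
from h import *
rel(.41,.2525,.22,-8)
im,d,c=shot("wrist","w1.png");P=world(d,c)
wfit(P,"panel top",.36,.46,.15,.36,.103,.125)
wfit(P,"panel",.36,.46,.15,.36,.06,.125)
wfit(P,"cheeks",.52,.7,.18,.34,.035,.05)
wfit(P,"offcuts",.33,.5,.15,.36,.038,.05)
E
```

```text
t 2.5 tcp [0.4189 0.2594 0.2308] yaw -7.6 tilt [-0.001 -0.    -1.   ] open 0.0856 grip 0.0 F [ 0.1  0.9 -0.1]
  turn [-0.001  0.001  0.008] shift now [-0.4  -0.4   0.54] shift after turn [-0.4  -0.39  0.54]
panel top 2008 rect [411.6 251.6] [120.5   7.9] 82.2 mean [412.3 255.9] dir 82.3 z [109.4 110.6 111.6]
panel 2129 rect [411.7 251.6] [120.6   8. ] 82.3 mean [412.5 256. ] dir 82.5 z [ 90.8 110.5 111.6]
cheeks 8165 rect [619.7 242.7] [ 95.6 152.7] 29.8 mean [614.1 257.3] dir 121.1 z [36.4 42.2 43.9]
offcuts 11970 rect [399.2 225.4] [177.4 117.5] 76.4 mean [409. 259.] dir 40.5 z [43.2 45.6 46.9]
```

View pics/w1.png

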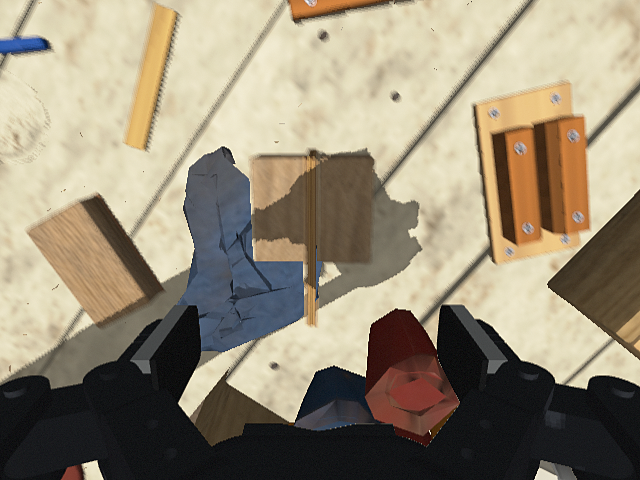

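Wrist view: panel top edge runs from (313,153) to (311,325) between the offcuts. The glue block's cheeks are at (518,185) and (563,175). A red bottle stands near (410,380), below the panel's overhanging end.

```bash
python3 - <<'E'
from h import *
im,d,c=shot("wrist");P=world(d,c).reshape(480,640,3)
for uv in [(410,385),(400,330),(340,395),(225,180),(270,290),(95,230),(520,185),(563,180),(545,185),(640,270),(560,285)]: print(uv,P[uv[1],uv[0]].round(3))
Q=P[90:265,480:600]
m=(Q[...,2]>.037)&(Q[...,2]<.048)
n,l,s,_=cv2.connectedComponentsWithStats(m.astype(np.uint8))
for i in range(1,n):
    if s[i,4]>200: wfit(Q[l==i],"cheek",0,1,0,1,0,1)
wfit(Q,"both",.5,.75,.1,.4,.037,.048); wfit(Q,"base",.5,.75,.1,.4,.009,.015)
E
```

```text
(410, 385) [0.477 0.115 0.093]
(400, 330) [0.48  0.141 0.049]
(340, 395) [0.418 0.084 0.054]
(225, 180) [0.344 0.292 0.023]
(270, 290) [0.367 0.188 0.031]
(95, 230) [0.225 0.265 0.033]
(520, 185) [0.59  0.257 0.042]
(563, 180) [0.625 0.256 0.043]
(545, 185) [0.616 0.252 0.032]Traceback (most recent call last):
  File "<stdin>", line 3, in <module>
IndexError: index 640 is out of bounds for axis 1 with size 640
```

```bash
python3 - <<'E'
from h import *
im,d,c=shot("wrist");P=world(d,c).reshape(480,640,3)
Q=P[90:265,480:600]
m=(Q[...,2]>.037)&(Q[...,2]<.048)
n,l,s,_=cv2.connectedComponentsWithStats(m.astype(np.uint8))
for i in range(1,n):
    if s[i,4]>200: wfit(Q[l==i],"cheek",0,1,0,1,0,1)
wfit(Q,"both",.5,.75,.1,.4,.037,.048); wfit(Q,"base",.5,.75,.1,.4,.009,.015)
rel(.4116,.2516,.073,-7.7)
E
```

```text
cheek 3825 rect [628.7 261.8] [26.7 96.2] 6.4 mean [627.9 263.8] dir 95.5 z [38.1 42.2 43.7]
cheek 3279 rect [590.4 258. ] [24.5 96.3] 5.5 mean [588.5 260. ] dir 95.5 z [38.8 42.3 43.7]
both 7113 rect [613.6 240.1] [ 69.7 140.9] 10.2 mean [609.7 262. ] dir 95.7 z [38.3 42.3 43.7]
base 5783 rect [620.8 250.8] [100.8 170.7] 5.8 mean [601.5 266.4] dir 96.2 z [10.9 12.5 14. ]
t 2.65 tcp [0.4189 0.2597 0.2308] yaw -7.7 tilt [-0.001 -0.    -1.   ] open 0.0851 grip 0.0 F [ 0.  -0.   0.1]
  turn [-0.001  0.    -0.001] shift now [-0.45 -0.3   7.89] shift after turn [-0.45 -0.31  7.89]
```

Request:
jog_arm(
  plan=[
    [-0.45, -0.3, 0.9, 0, 0, 0, 1],
    [0, 0, 1, 0, 0, 0, 1],
    [0, 0, 1, 0, 0, 0, 1],
    [0, 0, 1, 0, 0, 0, 1],
    [0, 0, 1, 0, 0, 0, 1],
    [0, 0, 1, 0, 0, 0, 1],
    [0, 0, 1, 0, 0, 0, 1],
    [0, 0, 1, 0, 0, 0, 1],
  ],
)

```text
t: 3.45
tool_pos: [0.4107, 0.2531, 0.0723]
tool_rot: [-2.362, -2.07, 0.0]
contact_force: [-0.0, -0.1, 0.4]
opening: 0.0853
grip_force: 0.0
```

Request:
jog_arm(
  plan=[
    [0, 0, 0, 0, 0, 0, -1],
    [0, 0, 0, 0, 0, 0, -1],
    [0, 0, 0, 0, 0, 0, -1],
    [0, 0, 0, 0, 0, 0, -1],
    [0, 0, 0, 0, 0, 0, -1],
    [0, 0, 0, 0, 0, 0, -1],
    [0, 0, 0, 0, 0, 0, -1],
    [0, 0, 0, 0, 0, 0, -1],
  ],
  grip_force=40,
)

```text
t: 4.25
tool_pos: [0.4122, 0.2527, 0.0743]
tool_rot: [2.364, 2.069, 0.002]
contact_force: [-1.1, 0.1, 5.7]
opening: 0.0075
grip_force: 40.0
```

```bash
python3 - <<'E'
from h import *
rel(.4116,.2516,.073,-7.7)
E
```

```text
t 4.25 tcp [0.4122 0.2527 0.0743] yaw -7.6 tilt [ 0.001  0.001 -1.   ] open 0.0075 grip 40.0 F [-1.1  0.1  5.7]
  turn [ 0.001 -0.001  0.002] shift now [-0.06 -0.02  0.07] shift after turn [-0.06 -0.02  0.07]
```

Request:
jog_arm(
  plan=[
    [0, 0, -0.4, 0, 0, 0, -1],
    [0, 0, -0.8, 0, 0, 0, -1],
    [0, 0, -1, 0, 0, 0, -1],
    [0, 0, -1, 0, 0, 0, -1],
    [0, 0, -1, 0, 0, 0, -1],
    [0, 0, -0.8, 0, 0, 0, -1],
  ],
)

```text
t: 4.85
tool_pos: [0.4116, 0.2522, 0.1744]
tool_rot: [2.364, 2.069, 0.001]
contact_force: [-0.1, 0.1, -0.7]
opening: 0.0078
grip_force: 39.1
```

```bash
python3 - <<'E'
from h import *
rel(.6095,.2605,.17,5.6)
im,d,c=shot("wrist","w2.png");P=world(d,c)
wfit(P,"panel top",.36,.46,.15,.36,.2,.22)
im,d,c=shot("side","s2.png");P=world(d,c)
wfit(P,"panel",.36,.46,.15,.36,.08,.155)
E
```

```text
t 4.85 tcp [0.4116 0.2522 0.1744] yaw -7.6 tilt [ 0.001  0.    -1.   ] open 0.0078 grip 39.1 F [-0.1  0.1 -0.7]
  turn [ 0.001 -0.    -0.294] shift now [1.72 9.75 0.22] shift after turn [-0.55  9.89  0.22]
panel top 10434 rect [414.8 270.4] [59.7 66. ] 33.9 mean [414.8 270.1] dir 82.4 z [204.6 210.8 218.7]
panel 850 rect [409.4 251.6] [125.5  10.5] 79.1 mean [410.9 261.2] dir 81.2 z [108.2 130.6 152.5]
```

Request:
jog_arm(
  plan=[
    [0, 0.3, 0, 0, 0, -0.15, -1],
    [0, 0.6, 0, 0, 0, -0.144, -1],
    [-0.1, 1, 0, 0, 0, 0, -1],
    [-0.1, 1, 0, 0, 0, 0, -1],
    [-0.1, 1, 0, 0, 0, 0, -1],
    [-0.1, 1, 0, 0, 0, 0, -1],
    [-0.1, 1, 0, 0, 0, 0, -1],
    [-0.05, 1, 0, 0, 0, 0, -1],
  ],
)

```text
t: 5.75
tool_pos: [0.55, 0.2517, 0.1713]
tool_rot: [-2.109, -2.326, 0.004]
contact_force: [-0.4, 0.0, -1.1]
opening: 0.0073
grip_force: 39.1
```

Request:
jog_arm(
  plan=[
    [0, 1, 0.2, 0, 0, 0, -1],
    [0, 1, 0.5, 0, 0, 0, -1],
    [0, 0.7, 0.5, 0, 0, 0, -1],
    [0, 0.3, 0, 0, 0, 0, -1],
  ],
)

```text
t: 6.15
tool_pos: [0.6088, 0.2573, 0.1454]
tool_rot: [-2.109, -2.325, 0.008]
contact_force: [-0.7, -0.2, -1.2]
opening: 0.0076
grip_force: 39.1
```

```bash
python3 - <<'E'
from h import *
rel(.6095,.2605,.084,5.6)
im,d,c=shot("side","s3.png");P=world(d,c)
wfit(P,"panel",.56,.66,.15,.36,.07,.13)
im2,d,c=shot("scene");P=world(d,c)
wfit(P,"panel",.56,.66,.15,.36,.07,.13)
im3,d,c=shot("wrist")
cv2.imwrite("pics/m3.png",np.hstack([im[140:400,180:440],im2[180:440,200:460],cv2.resize(im3,None,fx=.42,fy=.54)[:260,:260]])[:,:,::-1])
E
```

```text
t 6.15 tcp [0.6088 0.2573 0.1454] yaw 5.6 tilt [-0.006 -0.002 -1.   ] open 0.0076 grip 39.1 F [-0.7 -0.2 -1.2]
  turn [-0.007  0.002 -0.   ] shift now [0.16 0.07 3.07] shift after turn [0.16 0.05 3.07]
panel 773 rect [610.1 233.1] [ 17.3 170.3] 8.5 mean [603.2 264.1] dir 94.9 z [ 76.7 102.  127. ]
panel 1368 rect [618.6 230.3] [ 38.7 176.1] 20.3 mean [618.4 235.2] dir 104.1 z [ 76.5 100.5 127.4]Traceback (most recent call last):
  File "<stdin>", line 8, in <module>
    return _nx.concatenate(arrs, 1, dtype=dtype, casting=casting)
           ~~~~~~~~~~~~~~~^^^^^^^^^^^^^^^^^^^^^^^^^^^^^^^^^^^^^^^
ValueError: all the input array dimensions except for the concatenation axis must match exactly, but along dimension 0, the array at index 0 has size 260 and the array at index 2 has size 259
```

Request:
jog_arm(
  plan=[
    [0.16, 0.05, 0.3, 0, 0, 0, -1],
    [0, 0, 0.5, 0, 0, 0, -1],
    [0, 0, 0.5, 0, 0, 0, -1],
    [0, 0, 0.4, 0, 0, 0, -1],
    [0, 0, 0.3, 0, 0, 0, -1],
    [0, 0, 0.1, 0, 0, 0, -1],
  ],
)

```text
t: 6.9
tool_pos: [0.6097, 0.2611, 0.1058]
tool_rot: [-2.109, -2.327, 0.003]
contact_force: [-0.2, -0.2, -0.8]
opening: 0.0071
grip_force: 39.1
```

```bash
python3 - <<'E'
from h import *
rel(.6095,.2605,.0863,5.6); print(ctrl.get_obs()["wrist_torque"].round(2))
E
```

```text
t 6.9 tcp [0.6097 0.2611 0.1058] yaw 5.6 tilt [-0.002 -0.001 -1.   ] open 0.0071 grip 39.1 F [-0.2 -0.2 -0.8]
  turn [-0.003  0.001  0.   ] shift now [-0.03 -0.01  0.98] shift after turn [-0.03 -0.01  0.98]
[-0.02 -0.04 -0.04]
```

Free, no contact. Going on down to the floor.

Request:
jog_arm(
  plan=[
    [0, 0, 0.25, 0, 0, 0, -1],
    [0, 0, 0.25, 0, 0, 0, -1],
    [0, 0, 0.2, 0, 0, 0, -1],
    [0, 0, 0.15, 0, 0, 0, -1],
    [0, 0, 0.1, 0, 0, 0, -1],
    [0, 0, 0.05, 0, 0, 0, -1],
  ],
)

```text
t: 7.5
tool_pos: [0.6103, 0.2613, 0.0871]
tool_rot: [-2.11, -2.327, 0.001]
contact_force: [-0.7, -0.2, 0.0]
opening: 0.0072
grip_force: 39.2
```

```bash
python3 - <<'E'
from h import *
rel(.6095,.2605,.0863,5.6); print(ctrl.get_obs()["wrist_torque"].round(2))
E
```

```text
t 7.5 tcp [0.6103 0.2613 0.0871] yaw 5.6 tilt [-0. -0. -1.] open 0.0072 grip 39.2 F [-0.7 -0.2  0. ]
  turn [-0.001  0.     0.   ] shift now [-0.04 -0.04  0.04] shift after turn [-0.04 -0.04  0.04]
[-0.02  0.39 -0.02]
```

Request:
jog_arm(
  plan=[
    [0, 0, 0.06, 0, 0, 0, -1],
    [0, 0, 0.05, 0, 0, 0, -1],
    [0, 0, 0, 0, 0, 0, -1],
  ],
)

```text
t: 7.8
tool_pos: [0.6104, 0.2613, 0.0861]
tool_rot: [-2.11, -2.327, 0.0]
contact_force: [-3.6, -1.6, 4.6]
opening: 0.0075
grip_force: 39.9
```

Request:
jog_arm(
  plan=[
    [0, -0.03, -0.03, 0, 0, 0, -1],
    [0, 0, 0, 0, 0, 0, -0.7],
    [0, 0, 0, 0, 0, 0, -0.6],
    [0, 0, 0, 0, 0, 0, -0.4],
    [0, 0, 0, 0, 0, 0, 0],
    [0, 0, 0, 0, 0, 0, 0.4],
    [0, 0, 0, 0, 0, 0, 0.4],
  ],
)

```text
t: 8.5
tool_pos: [0.6099, 0.2613, 0.0857]
tool_rot: [2.11, 2.328, 0.0]
contact_force: [0.3, 1.1, -0.2]
opening: 0.06
grip_force: 0.0
```

Request:
jog_arm(
  plan=[
    [0, 0, -0.5, 0, 0, 0, 0.4],
    [0, 0, -1, 0, 0, 0, 0.4],
    [0, 0, -1, 0, 0, 0, 0.4],
    [0, 0, -1, 0, 0, 0, 0.4],
    [0, 0, -1, 0, 0, 0, 0.4],
    [0, 0, -1, 0, 0, 0, 0.4],
    [0, 0, -1, 0, 0, 0, 0.4],
  ],
)

```text
t: 9.2
tool_pos: [0.6099, 0.2613, 0.2176]
tool_rot: [2.11, 2.327, 0.001]
contact_force: [0.1, 0.5, -0.4]
opening: 0.0597
grip_force: 0.0
```

```bash
python3 - <<'E'
from h import *
rel(.501,.449,.21,100)
im,d,c=shot("wrist","w4.png");P=world(d,c)
wfit(P,"panel top",.56,.66,.15,.36,.115,.14)
wfit(P,"cheeks",.55,.67,.2,.33,.04,.048)
wfit(P,"clamp handles",.46,.54,.4,.5,.13,.17)
P=P.reshape(480,640,3)
q=world(d,c); 
for h0 in (.05,.08,.1,.119):
    wfit(P,"slice%g"%h0,.56,.66,.15,.36,h0,h0+.008)
print(ctrl.get_obs()["q"].round(2))
E
```

```text
t 9.2 tcp [0.6099 0.2613 0.2176] yaw 5.6 tilt [ 0.001  0.    -1.   ] open 0.0597 grip 0.0 F [ 0.1  0.5 -0.4]
  turn [ 1.000e-03  1.000e-03 -2.097e+00] shift now [ 9.87 -4.5   0.38] shift after turn [ 3.73 10.19  0.38]
panel top 2407 rect [610.7 260.2] [  7.9 120.1] 5.6 mean [610.4 263.4] dir 95.5 z [121.1 122.2 123.3]
cheeks 6165 rect [609.4 265.7] [ 62.1 108.2] 5.6 mean [609.8 261.8] dir 95.4 z [41.  42.4 43.6]
clamp handles few
slice0.05 193 rect [632.7 237.9] [ 31.2 172.2] 10.8 mean [645.3 170. ] dir 101.7 z [50.7 54.4 57.3]
slice0.08 245 rect [633.4 237.4] [ 31.5 172.1] 10.0 mean [645.3 166.9] dir 98.3 z [80.4 84.  87.6]
slice0.1 328 rect [633.1 236. ] [ 29.  176.5] 11.6 mean [650.2 162.3] dir 104.4 z [100.  100.5 101.6]
slice0.119 2400 rect [610.7 260. ] [  7.9 119.8] 5.6 mean [610.4 263.3] dir 95.5 z [121.2 122.2 123.3]
[ 0.29  0.15  1.53 -0.    1.46  0.19]
```

View pics/w4.png

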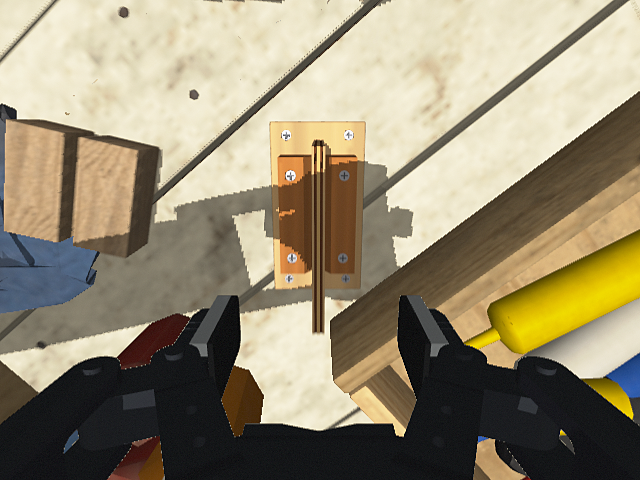

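Wrist view: the panel stands in the groove, its top edge running from (319,140) to (318,333) over the block; the fit gives top z = 122.2 mm and centre (610.7, 260.1), so it is seated. Now the clamp.

Request:
jog_arm(
  plan=[
    [1, -0.45, -0.1, 0, 0, 0, 0.7],
    [1, -0.45, -0.1, 0, 0, 0, 0.7],
    [1, -0.45, -0.1, 0, 0, 0, 0.7],
    [1, -0.45, -0.1, 0, 0, 0, 0.7],
    [1, -0.45, -0.1, 0, 0, 0, 0.7],
    [1, -0.45, -0.1, 0, 0, 0, 0.7],
    [1, -0.45, -0.1, 0, 0, 0, 0.7],
    [1, -0.45, -0.1, 0, 0, 0, 0.7],
  ],
)

```text
t: 10.05
tool_pos: [0.522, 0.4142, 0.2319]
tool_rot: [2.11, 2.328, 0.0]
contact_force: [-0.7, 0.3, 0.8]
opening: 0.0726
grip_force: 0.0
```

Request:
jog_arm(
  plan=[
    [1, -0.45, 0, 0, 0, -0.19, 0.7],
    [0.7, -0.4, 0, 0, 0, -0.19, 0.7],
    [0, 0, 0, 0, 0, -0.19, 0.7],
    [0, 0, 0, 0, 0, -0.19, 0.7],
    [0, 0, 0, 0, 0, -0.19, 0.7],
    [0, 0, 0, 0, 0, -0.19, 0.7],
    [0, 0, 0, 0, 0, -0.19, 0.7],
    [0, 0, 0, 0, 0, -0.19, 0.7],
  ],
)

```text
t: 10.85
tool_pos: [0.5004, 0.4441, 0.2318]
tool_rot: [0.427, 3.112, 0.0]
contact_force: [-0.1, -0.9, -0.6]
opening: 0.0727
grip_force: 0.0
```

Request:
jog_arm(
  plan=[
    [0, 0, 0, 0, 0, -0.19, 0.7],
    [0, 0, 0, 0, 0, -0.19, 0.7],
    [0, 0, 0, 0, 0, -0.19, 0.7],
    [0, 0, 0, 0, 0, 0, 0.7],
  ],
)

```text
t: 11.25
tool_pos: [0.5004, 0.4441, 0.2318]
tool_rot: [-0.264, 3.13, 0.0]
contact_force: [0.1, -0.0, 0.2]
opening: 0.0727
grip_force: 0.0
```

```bash
python3 - <<'E'
from h import *
rel(.501,.449,.109,100)
im,d,c=shot("wrist","w5.png");P=world(d,c).reshape(480,640,3)
wfit(P,"rail top",.40,.59,.4,.5,.084,.092)
wfit(P,"handles top",.46,.54,.4,.5,.135,.17)
wfit(P,"foot",.38,.6,.38,.52,.013,.019)
Q=P; m=(Q[...,2]>.12)&(Q[...,2]<.16)&(abs(Q[...,0]-.5)<.04)&(abs(Q[...,1]-.45)<.05)
n,l,s,_=cv2.connectedComponentsWithStats(m.astype(np.uint8))
for i in range(1,n):
    if s[i,4]>50: print(s[i]);wfit(Q[l==i],"handle",0,1,0,1,0,1)
E
```

```text
t 11.25 tcp [0.5004 0.4441 0.2318] yaw 99.7 tilt [ 0.  0. -1.] open 0.0727 grip 0.0 F [ 0.1 -0.   0.2]
  turn [ 0.     0.    -0.008] shift now [-0.07  0.24  6.14] shift after turn [-0.07  0.24  6.14]
rail top 2064 rect [489.8 449. ] [ 29.2 129.2] 85.1 mean [482.2 448.4] dir 3.3000000000000114 z [87.  88.4 89.7]
handles top 1033 rect [502.4 449.3] [22.  48.6] 2.9 mean [501.  450.1] dir 92.5 z [136.7 147.4 149.2]
foot 5070 rect [472.2 449.7] [ 75.8 189.6] 86.3 mean [470.3 447.3] dir 3.1999999999999886 z [15.  16.4 18. ]
[285 220  22  43 651]
handle 651 rect [503.3 430.5] [21.8 10.9] 2.9 mean [501.4 430.4] dir 1.8000000000000114 z [123.8 144.5 149.1]
[344 226  24  44 782]
handle 782 rect [501.4 467.8] [22.  11.2] 1.3 mean [500.  467.2] dir 2.4000000000000057 z [122.7 142.9 149. ]
```

View pics/w5.png

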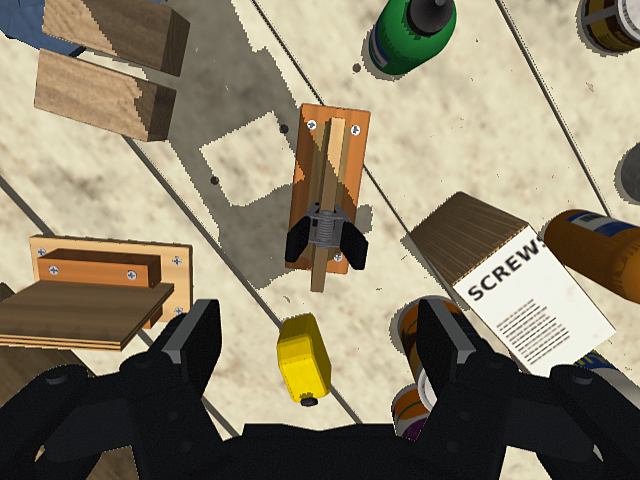

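Wrist view: clamp handles at (300,242) and (352,247) on the rail, whose direction is about 3°. The screw box is to the right (from 405,238), the tape at (303,360), and the bottle at top.

```bash
python3 - <<'E'
from h import *
rel(.5023,.4491,.109,93)
z=np.load("side0.npz");P=np.vstack([z["P"].reshape(-1,3),np.load("scene0.npz")["P"].reshape(-1,3)])
q=P[(P[:,2]>.1)&(P[:,2]<.2)&(abs(P[:,0]-.502)<.05)&(P[:,1]>.48)&(P[:,1]<.6)]
print(len(q),q[:,1].min() if len(q) else 0,q[:,2].max() if len(q) else 0)
E
```

```text
t 11.3 tcp [0.5004 0.4441 0.2318] yaw 99.5 tilt [ 0.  0. -1.] open 0.0727 grip 0.0 F [0.3 0.  1.3]
  turn [0.    0.    0.144] shift now [-0.14  0.23  6.14] shift after turn [-0.11  0.25  6.14]
2343 0.5333633023743908 0.13544082298116433
```

Request:
jog_arm(
  plan=[
    [0, 0, 0, 0, 0, 0.145, 0.7],
    [-0.11, 0.25, 0.5, 0, 0, 0, 0.7],
    [0, 0, 1, 0, 0, 0, 0.7],
    [0, 0, 1, 0, 0, 0, 0.7],
    [0, 0, 1, 0, 0, 0, 0.7],
    [0, 0, 1, 0, 0, 0, 0.7],
    [0, 0, 1, 0, 0, 0, 0.7],
    [0, 0, 0.6, 0, 0, 0, 0.7],
  ],
)

```text
t: 12.1
tool_pos: [0.5013, 0.4486, 0.1066]
tool_rot: [0.087, -3.137, 0.003]
contact_force: [-0.5, -0.1, 0.3]
opening: 0.0725
grip_force: 0.0
```

Request:
jog_arm(
  plan=[
    [0, 0, 0, 0, 0, 0, 0.2],
    [0, 0, 0, 0, 0, 0, 0.1],
    [0, 0, 0, 0, 0, 0, 0],
    [0, 0, 0, 0, 0, 0, -0.1],
    [0, 0, 0, 0, 0, 0, -0.2],
    [0, 0, 0, 0, 0, 0, -0.3],
    [0, 0, 0, 0, 0, 0, -0.6],
    [0, 0, 0, 0, 0, 0, -1],
  ],
  grip_force=40,
)

```text
t: 12.9
tool_pos: [0.5043, 0.4503, 0.1134]
tool_rot: [-0.086, 3.135, 0.005]
contact_force: [-0.7, -0.2, 7.6]
opening: 0.0279
grip_force: 40.3
```

Request:
jog_arm(
  plan=[
    [0, 0, 0, 0, 0, 0, -1],
    [0, 0, 0, 0, 0, 0, -1],
    [0, 0, 0, 0, 0, 0, -1],
  ],
)

```text
t: 13.2
tool_pos: [0.5043, 0.4503, 0.1134]
tool_rot: [-0.086, 3.135, 0.005]
contact_force: [0.0, -0.2, 7.5]
opening: 0.0281
grip_force: 40.3
```

```bash
python3 - <<'E'
from h import *
rel(.5023,.4491,.109,93)
im,d,c=shot("side")
im2,d,c=shot("scene")
cv2.imwrite("pics/m6.png",np.hstack([cv2.resize(a[y:y+130,x:x+130],(400,400),interpolation=cv2.INTER_CUBIC) for a,x,y in((im,250,200),(im2,270,165))])[:,:,::-1])
E
```

```text
t 13.2 tcp [0.5043 0.4503 0.1134] yaw 93.1 tilt [ 0.005  0.003 -1.   ] open 0.0281 grip 40.3 F [ 0.  -0.2  7.5]
  turn [0.004 0.007 0.003] shift now [ 0.1  -0.06  0.22] shift after turn [ 0.1  -0.06  0.22]
```

View pics/m6.png

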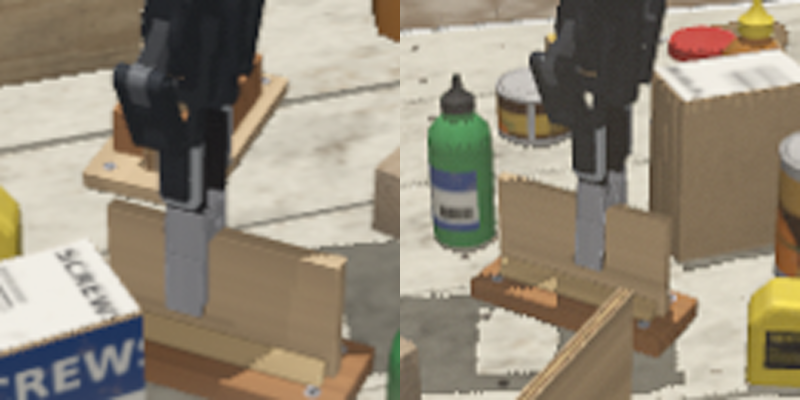

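Both views show the fingers holding the squeezed handles; the jaws still straddle the rail. Lifting.

Request:
jog_arm(
  plan=[
    [0, 0, -0.3, 0, 0, 0, -1],
    [0, 0, -0.7, 0, 0, 0, -1],
    [0, 0, -1, 0, 0, 0, -1],
    [0, 0, -1, 0, 0, 0, -1],
    [0, 0, -1, 0, 0, 0, -1],
    [0, 0, -1, 0, 0, 0, -1],
    [0, 0, -1, 0, 0, 0, -1],
    [0, 0, -0.5, 0, 0, 0, -1],
  ],
)

```text
t: 14.1
tool_pos: [0.5029, 0.4496, 0.2428]
tool_rot: [-0.086, 3.138, 0.003]
contact_force: [0.7, 0.8, -0.7]
opening: 0.0278
grip_force: 39.7
```

```bash
python3 - <<'E'
from h import *
rel(.6107,.2601,.25,5.6)
im,d,c=shot("side"); P=world(d,c).reshape(480,640,3)
im2,d2,c2=shot("scene"); P2=world(d2,c2).reshape(480,640,3)
np.savez("lift",im=im,P=P,im2=im2,P2=P2,tcp=ctrl.get_obs()["tool_pos"])
t=ctrl.get_obs()["tool_pos"]
for n,Q in(("side",P),("scene",P2)):
    q=Q.reshape(-1,3)-t
    for a in range(-80,-20,8):
        k=q[(abs(q[:,0])<.04)&(abs(q[:,1])<.04)&(q[:,2]>a/1000)&(q[:,2]<(a+8)/1000)]*1000
        if len(k)>5: print(n,a,len(k),k.min(0).round(1),k.max(0).round(1),k.mean(0).round(1))
cv2.imwrite("pics/m7.png",np.hstack([cv2.resize(a[y:y+160,x:x+160],(400,400),interpolation=cv2.INTER_CUBIC) for a,x,y in((im,230,130),(im2,260,110))])[:,:,::-1])
E
```

```text
t 14.1 tcp [0.5029 0.4496 0.2428] yaw 93.1 tilt [ 0.003  0.002 -1.   ] open 0.0278 grip 39.7 F [ 0.7  0.8 -0.7]
  turn [5.000e-03 1.000e-03 1.946e+00] shift now [-4.86 -9.76 -0.37] shift after turn [-9.96  4.44 -0.36]
side -72 9 [-11.9 -20.3 -65.1] [  6.4  18.3 -64. ] [ -4.1   5.7 -64.6]
side -64 105 [-14.6 -20.9 -63.9] [  6.3  20.5 -56.1] [ -6.    6.8 -60. ]
side -56 114 [-15.1 -20.1 -55.9] [  6.2  20.8 -48. ] [ -5.5   5.  -52. ]
side -48 105 [-15.4 -18.6 -48. ] [  7.8  20.  -40. ] [ -5.2   6.8 -43.9]
side -40 101 [-15.4 -18.8 -39.9] [  7.2  18.3 -32. ] [ -5.2   8.  -36. ]
side -32 89 [-15.  -17.7 -31.8] [  6.9  17.5 -24.1] [ -4.9  10.9 -28.2]
side -24 98 [-16.8 -17.3 -24. ] [  8.1  17.9 -16.1] [ -6.4   9.9 -19.7]
scene -72 14 [ -7.9 -18.5 -66.8] [  9.7  19.1 -64. ] [  1.6  -4.9 -65.2]
scene -64 70 [ -8.7 -20.3 -64. ] [ 10.5  17.  -56. ] [  1.6  -3.5 -60. ]
scene -56 75 [ -9.5 -19.5 -56. ] [  9.8  19.5 -48.2] [  0.6  -1.6 -52.2]
scene -48 73 [ -9.6 -18.3 -48. ] [ 10.5  19.1 -40. ] [  0.4  -1.7 -43.9]
scene -40 67 [-12.4 -19.6 -40. ] [  9.7  17.3 -32. ] [  0.7  -4.2 -35.9]
scene -32 53 [-10.5 -17.2 -32. ] [ 10.5  15.6 -24.2] [  1.4  -8.  -28.1]
scene -24 73 [-11.4 -16.5 -23.8] [ 13.2  16.2 -16. ] [  3.7  -7.6 -19.9]
```

View pics/m7.png

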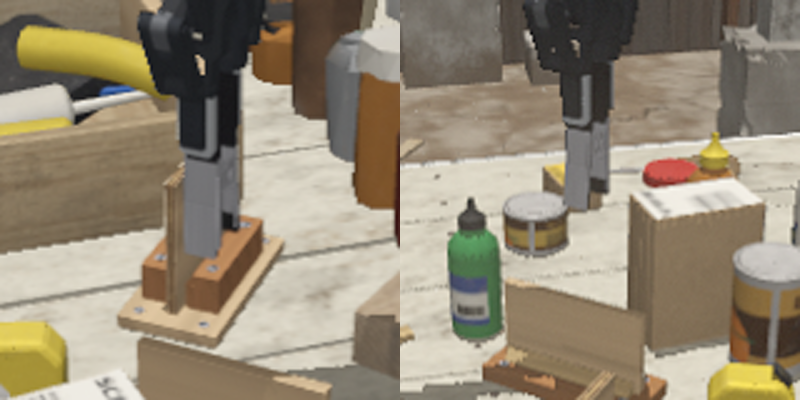

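Both views show the clamp clear of the rail, upright in the fingers, with its jaws gaping. I'll turn and carry it over.

Request:
jog_arm(
  plan=[
    [0, 0, -0.2, 0, 0, 0.18, -1],
    [0, 0, -0.2, 0, 0, 0.18, -1],
    [0, 0, 0, 0, 0, 0.18, -1],
    [0, 0, 0, 0, 0, 0.18, -1],
    [0, 0, 0, 0, 0, 0.18, -1],
    [0, 0, 0, 0, 0, 0.18, -1],
    [0, 0, 0, 0, 0, 0.18, -1],
    [0, 0, 0, 0, 0, 0.18, -1],
  ],
)

```text
t: 15.0
tool_pos: [0.5017, 0.4487, 0.2457]
tool_rot: [-1.617, -2.692, 0.004]
contact_force: [-0.2, 0.1, -1.0]
opening: 0.0281
grip_force: 39.7
```

Request:
jog_arm(
  plan=[
    [0, 0, 0, 0, 0, 0.18, -1],
    [0, 0, 0, 0, 0, 0.18, -1],
    [-0.4, 0.2, 0, 0, 0, 0.145, -1],
    [-0.8, 0.35, 0, 0, 0, 0, -1],
    [-1, 0.45, 0, 0, 0, 0, -1],
    [-1, 0.45, 0, 0, 0, 0, -1],
    [-1, 0.45, 0, 0, 0, 0, -1],
    [-1, 0.45, 0, 0, 0, 0, -1],
  ],
)

```text
t: 15.8
tool_pos: [0.5604, 0.3489, 0.2465]
tool_rot: [-2.107, -2.33, 0.003]
contact_force: [0.5, -0.6, -1.2]
opening: 0.0276
grip_force: 39.7
```

Request:
jog_arm(
  plan=[
    [-1, 0.45, 0, 0, 0, 0, -1],
    [-1, 0.45, 0, 0, 0, 0, -1],
    [-1, 0.45, 0, 0, 0, 0, -1],
    [-1, 0.45, 0, 0, 0, 0, -1],
    [-0.6, 0.3, 0, 0, 0, 0, -1],
    [-0.2, 0.1, 0, 0, 0, 0, -1],
    [0, 0, 0, 0, 0, 0, -1],
  ],
)

```text
t: 16.5
tool_pos: [0.6133, 0.2591, 0.2472]
tool_rot: [-2.11, -2.327, 0.001]
contact_force: [-0.3, 0.4, -0.8]
opening: 0.028
grip_force: 39.7
```

```bash
python3 - <<'E'
from h import *
rel(.6107,.2601,.158,5.6); t=ctrl.get_obs()["tool_pos"]
for n in("side","scene"):
    im,d,c=shot(n); P=world(d,c).reshape(-1,3); q=P-t
    for a in (-70,-62,-54,-46,-38):
        k=q[(abs(q[:,0])<.04)&(abs(q[:,1])<.04)&(q[:,2]>a/1000)&(q[:,2]<(a+8)/1000)]*1000
        if len(k)>5: print(n,a,len(k),k.min(0).round(1),k.max(0).round(1))
    wfit(P,n+" panel",.56,.66,.17,.36,.09,.13)
E
```

```text
t 16.5 tcp [0.6133 0.2591 0.2472] yaw 5.6 tilt [-0.001  0.    -1.   ] open 0.028 grip 39.7 F [-0.3  0.4 -0.8]
  turn [-0.001 -0.     0.   ] shift now [ 0.06 -0.12  4.46] shift after turn [ 0.06 -0.13  4.46]
side -70 15 [-21.2  -6.5 -64.5] [ 16.2  12.2 -62.1]
side -62 63 [-21.9 -11.3 -62. ] [ 17.1  14.9 -54.1]
side -54 71 [-22.6 -10.7 -54. ] [ 18.1  14.8 -46.3]
side -46 63 [-21.5 -10.3 -45.7] [ 15.6  14.2 -38.1]
side -38 58 [-20.3 -15.4 -37.8] [ 14.9  14.3 -30.1]
side panel 643 rect [614.7 243.4] [ 38.7 165.5] 20.4 mean [608.  262.9] dir 101.2 z [ 91.4 111.  125. ]
scene -70 44 [-19.2  -7.9 -66.9] [ 18.5  14.7 -62.1]
scene -62 98 [-19.4  -8.  -62. ] [ 18.7  16.6 -54. ]
scene -54 106 [-18.7  -8.1 -54. ] [ 18.3  13.7 -46. ]
scene -46 99 [-17.7  -9.2 -46. ] [ 17.6  14.8 -38. ]
scene -38 86 [-16.8  -9.  -38. ] [ 16.7  16.8 -30. ]
scene panel 916 rect [616.1 240.9] [ 37.2 161.9] 19.6 mean [612.8 252.9] dir 96.2 z [ 92.2 112.  123.5]
```

Request:
jog_arm(
  plan=[
    [-0.1, -0.08, 0.3, 0, 0, 0, -1],
    [0, 0, 0.6, 0, 0, 0, -1],
    [0, 0, 0.7, 0, 0, 0, -1],
    [0, 0, 0.6, 0, 0, 0, -1],
    [0, 0, 0.4, 0, 0, 0, -1],
    [0, 0, 0.2, 0, 0, 0, -1],
    [0, 0, 0, 0, 0, 0, -1],
  ],
)

```text
t: 17.3
tool_pos: [0.6115, 0.2574, 0.1906]
tool_rot: [-2.109, -2.327, 0.002]
contact_force: [0.6, -0.5, -1.6]
opening: 0.0278
grip_force: 39.7
```

```bash
python3 - <<'E'
from h import *
rel(.6107,.2601,.158,5.6)
im,d,c=shot("side");im2,d2,c2=shot("scene")
cv2.imwrite("pics/m8.png",np.hstack([cv2.resize(a[y:y+110,x:x+110],(400,400),interpolation=cv2.INTER_CUBIC) for a,x,y in((im,260,155),(im2,270,215))])[:,:,::-1])
E
```

```text
t 17.3 tcp [0.6115 0.2574 0.1906] yaw 5.6 tilt [-0.002 -0.    -1.   ] open 0.0278 grip 39.7 F [ 0.6 -0.5 -1.6]
  turn [-0.002  0.     0.   ] shift now [ 0.14 -0.03  1.63] shift after turn [ 0.14 -0.03  1.63]
```

View pics/m8.png

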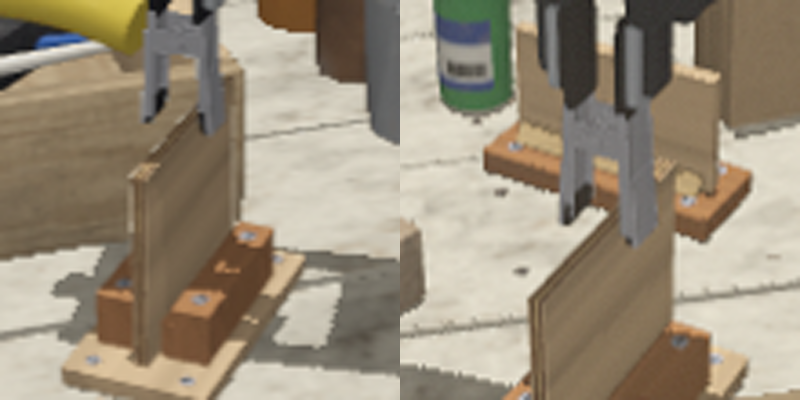

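Both views show the open jaws straddling the panel's top edge near its middle, one tip on either side. Lowering the rest of the way.

Request:
jog_arm(
  plan=[
    [0.05, -0.02, 0.2, 0, 0, 0, -1],
    [0, 0, 0.3, 0, 0, 0, -1],
    [0, 0, 0.4, 0, 0, 0, -1],
    [0, 0, 0.4, 0, 0, 0, -1],
    [0, 0, 0.2, 0, 0, 0, -1],
    [0, 0, 0.1, 0, 0, 0, -1],
    [0, 0, 0, 0, 0, 0, -1],
    [0, 0, 0, 0, 0, 0, -1],
  ],
)

```text
t: 18.2
tool_pos: [0.6116, 0.2585, 0.16]
tool_rot: [2.11, 2.327, 0.001]
contact_force: [-0.2, -0.2, -0.7]
opening: 0.0279
grip_force: 39.7
```

```bash
python3 - <<'E'
from h import *
rel(.6107,.2601,.158,5.6)
im,d,c=shot("side");im2,d2,c2=shot("scene")
P=world(d,c).reshape(480,640,3);P2=world(d2,c2).reshape(480,640,3)
t=ctrl.get_obs()["tool_pos"]; e=np.array([np.cos(np.radians(5.6)),np.sin(np.radians(5.6))]); f=np.array([-e[1],e[0]])
for n,Q in(("side",P),("scene",P2)):
    q=Q.reshape(-1,3); a=(q[:,:2]-[.6107,.2601])@np.c_[e,f]
    m=(abs(a[:,0])<.035)&(abs(a[:,1])<.07)&(q[:,2]>.08)&(q[:,2]<.135)
    A=np.c_[a[m],q[m,2]]*1000
    for lo,hi in((-30,-9),(-9,9),(9,30)):
        k=A[(A[:,0]>lo)&(A[:,0]<hi)]
        if len(k): print(n,lo,len(k),np.percentile(k,2,axis=0).round(1),np.percentile(k,98,axis=0).round(1))
cv2.imwrite("pics/m9.png",np.hstack([cv2.resize(a[y:y+100,x:x+100],(400,400),interpolation=cv2.INTER_CUBIC) for a,x,y in((im,260,160),(im2,275,225))])[:,:,::-1])
E
```

```text
t 18.2 tcp [0.6116 0.2585 0.16  ] yaw 5.6 tilt [ 0.  0. -1.] open 0.0279 grip 39.7 F [-0.2 -0.2 -0.7]
  turn [ 0.001 -0.     0.   ] shift now [ 0.08 -0.04  0.1 ] shift after turn [ 0.08 -0.04  0.1 ]
side -30 145 [-20.3 -10.5  96.4] [-11.7  10.8 134. ]
side -9 567 [ -7.2 -59.7  81.2] [  2.   60.2 125.4]
side 9 75 [ 10.6 -14.4 107.3] [ 17.2  12.3 133.1]
scene -30 80 [-17.   -9.9 108.3] [-11.   10.5 134.1]
scene -9 852 [ -5.1 -58.8  81.1] [  3.3  59.7 123.9]
scene 9 216 [ 12.3 -10.3  95.2] [ 19.4  11.1 133.9]
```

View pics/m9.png

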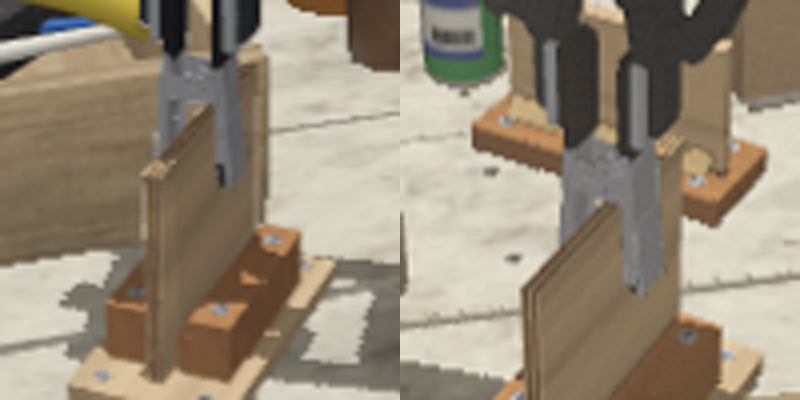

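The jaws straddle the panel midway, tips about 29 mm below its top edge, with gaps on both sides and almost no force on the tool. One small centring nudge, then I hand it in.

Request:
jog_arm(
  plan=[
    [0, -0.05, 0.05, 0, 0, 0, -1],
    [0, 0, 0, 0, 0, 0, -1],
    [0, 0, 0, 0, 0, 0, -1],
    [0, 0, 0, 0, 0, 0, -1],
  ],
)

```text
t: 18.7
tool_pos: [0.6104, 0.2584, 0.1588]
tool_rot: [2.11, 2.328, 0.0]
contact_force: [-0.2, -1.0, -0.8]
opening: 0.0277
grip_force: 39.7
```

```bash
python3 - <<'E'
from h import *
rel(.6107,.2601,.158,5.6)
print(ctrl.finish_job())
E
```

```text
t 18.7 tcp [0.6104 0.2584 0.1588] yaw 5.6 tilt [ 0.  0. -1.] open 0.0277 grip 39.7 F [-0.2 -1.  -0.8]
  turn [ 0. -0.  0.] shift now [0.08 0.02 0.04] shift after turn [0.08 0.02 0.04]
the job is handed in; nothing more can be done
None
```

I handed the job in at 18.7 s: the panel is fully down in the groove and released, and the clamp is squeezed wide open, upright astride the middle of its top edge, with the jaw tips about 29 mm down and touching neither face; the bottle and tape were not touched.

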